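# Close up a row of seedling pots with a ratchet jaw, then back it off

## Task

Wind the ratchet knob clockwise, a click at a time, until the sprung jaw has closed up the three potted seedlings without gaps and pressed them firmly (not crushingly) against the end stop, and let go so that the pawl alone holds them tight. Then throw the pawl out of the wheel and turn the knob all the way back, leaving the pawl out and the pots standing closed up against the stop. Leave it to the jaw to move the pots, never force the knob back against the pawl, and do not disturb the other things on the bench.

Things in the scene. Friction and masses are not known exactly. Their poses are not given: they have to be found in the camera images.
- closer: The row closer: wooden base 150 x 530 x 12 mm on the bench; +x across it, +y along it from the winder to the end stop. Origin underneath on its centre line. Three pots stand on it (floor 12 mm above the bench) between low guide rails. At y = -160 mm sits the winder: a flat ratchet wheel with a black knob on top, driving an aluminium jaw to +y, 21.5 mm per rad.
- wheel (a point): Centre of the toothed steel ratchet wheel, on the knob's axis, 42 mm above the bench; wheel 78 mm across, 36 to 48 mm above the bench, 15 teeth. The pawl drops in with a click at knob = 0.419, 0.838, 1.257 ... rad (every 24 degrees); the wheel then cannot go back below that click. Let go short of a click, it slips back to the last one. Three to six clicks are needed.
- knob (a joint): Turn of the knob, rad: 0 at the start (jaw fully back, hard stop), growing CLOCKWISE seen from above as the jaw advances, at most 2.8. Friction 0.04 N m plus 0.06 N m per rad/s; each newton on the jaw plate adds 0.0215 N m. With the pawl out, a tight jaw's springs turn the knob part of the way back; the rest must be turned against friction.
- jaw_home (a point): Where the middle of the jaw's front face, which pushes the first pot, stands at knob = 0 (plate 68 mm wide, 15 to 75 mm above the bench). It rides on soft springs with 33 mm of give: each click against a tight row adds 7 N, or 0.155 N m at the knob; merely sliding all the pots takes 1 to 3 N. Once tight, the stop should carry 4 to 16 N; over 17 N crushes the pots.
- knob_grip (a point): Point on the knob's vertical axis, 95 mm above the bench, where the knob is gripped: an upright black bar 70 mm long, 18 mm thick, from 68 to 106 mm above the bench. Its orientation turns with the knob: x runs along the bar, so grip across its y. At knob = 0 the bar lies along the closer's x.
- pawl (a joint): Swing of the pawl about its upright pivot, rad: 0 = in the wheel (it rides up to 0.13 over the teeth), 0.9 = fully out, a stop. Over-centre spring: below 0.40 it snaps into the wheel, above that it stays out by itself. Counter-clockwise seen from above throws it out. Under the load of a tight row its post needs a push of about 3 to 8 N.
- pawl_post (a point): Top centre of the pawl's upright post, a dark steel pin 14 mm across, from 37 to 97 mm above the bench, 45 mm from the pivot. With the pawl in it stands at (-47, -260) mm in the closer's frame; thrown out it swings towards the closer's +x: at 0.9 rad it is 35 mm further in x and 17 mm in y. It can be pushed from its free -x side.
- pawl_pivot (a point): The pawl's upright pivot pin, at (-47, -215) mm in the closer's frame; top 68 mm above the bench.
- pot1: Square black pot with a seedling, next to the jaw: 70 x 70 mm, 70 mm high, about 0.1 kg, plant up to 50 mm above it (no resistance). Origin: centre of the underside. At the start there are gaps of a few mm.
- pot2: Square black pot with a seedling, in the middle: 70 x 70 mm, 70 mm high, about 0.1 kg, plant up to 50 mm above it (no resistance). Origin: centre of the underside. At the start there are gaps of a few mm.
- pot3: Square black pot with a seedling, next to the stop: 70 x 70 mm, 70 mm high, about 0.1 kg, plant up to 50 mm above it (no resistance). Origin: centre of the underside. At the start there are gaps of a few mm.
- stop: The end stop, an aluminium bar 110 x 16 x 58 mm fixed across the rails, at a place that differs from time to time. Origin: lower edge centre of the face towards the pots; +y points away from the pots, as the closer's.
- sprayer: Bystander, to be left alone: white spray bottle with green head, 104 mm across, 215 mm high.
- empty_pot: Bystander, to be left alone: empty square black pot, 70 mm.
- dibber: Bystander, to be left alone: wooden dibber lying down, 155 mm long, origin at its pointed end.
- trowel: Bystander, to be left alone: flat hand tool with wooden handle.
- label_cup: Bystander, to be left alone: terracotta-coloured cup, 76 mm across, 90 mm high.
- label_box: Bystander, to be left alone: cardboard box 90 x 60 x 40 mm.

How it is judged:
By the outcome, as a careful person would: the job done as asked, in the order asked, and still so for the second after the job is handed in, with the robot touching nothing.
It also fails if it takes over 72 s, if anything falls off the work surface, if the arm or the gripper's body presses on something with over 40 N, if the wrist force passes 120 N, or if a joint passes its speed limit or range.

## Robot

A 7-joint arm with a two-finger parallel gripper is mounted at the origin on the work surface. World frame = base frame: x ahead of the robot, y to its left, z up, the work surface at z = 0. Lengths are in m, angles in rad, forces in N, time in s.
With the tool pointing down it reaches from about 0.4 to 0.85 m from the base axis. Payload 4.4 kg.
Tool frame: the origin (TCP) lies at the very end of the fingers, on their centre line; the grasp point (between the pads) lies 19 mm behind it; z points along the fingers, y is the direction in which the jaws open and shut (so a half turn about z gives the same grasp; the last joint's range is limited). The gripper opens to 94 mm and grips with 3 to 60 N. Pads are 16 mm wide; open, the fingers measure 119 mm over their backs; the gripper's body (75 mm by 177 mm) begins 78 mm behind the grasp point.
Start: joints at [-1.396, 0.628, 0.038, 1.517, -0.027, 0.996, -0.02], TCP at [0.155, 0.631, 0.205] pointing down, gripper open.
Joint ranges: [-3.06, 3.06], [-0.37, 2.12], [-1.25, 1.32], [0.18, 2.47], [-1.1, 4.24], [0.23, 1.98], [-2.94, 2.94]. Speed limits (rad/s): [2.57, 2.57, 3.14, 3.14, 3.14, 3.14, 3.14].

## Interface

Orientations are given as a rotation vector (axis times angle).
In Python, from plant import arm, claw, planner, eyes, finish_job, spot_in, telemetry gives the robot as it stands. The module is installed in compiled form; this text tells all that it offers. Calls block until the motion is done:
- arm.move_pose(position, orientation): joint-space move of the TCP to a pose.
- arm.move_straight(position, max_speed=0.15, attitude=None, stop_force=None): straight line of the TCP; attitude=None keeps the orientation; max_speed is the mean speed in m/s. With stop_force (N) it stops when the force on the tool has changed by that much, and returns True; else False.
- arm.move_j(angles): joint-space move.
- claw.let_go() and claw.close_gripper(): open the fingers fully, or close them until they stop; the grip force is fixed at half the most.
- arm.pause(seconds).
- planner.solve_ik(position, orientation): joint angles nearest the present ones, or None.
- eyes.capture(name): name is "scene" or "side" or "wrist"; returns the picture (400x640x3 uint8, red, green, blue); there is no depth.
- eyes.camera_info(name): a dict with "camera_matrix" (3x3 intrinsics, pixels), "world_to_cam" (4x4, takes a point from world to camera coordinates). Camera axes: x right, y up, looking along -z (the intrinsics and any distortion apply to the point x, -y, -z); pixel columns grow to the right and rows downward; lengths in m; the calibration is good to about 2 mm. A picture is of the moment at which its call begins: read the wrist's pose just before it. camera_info takes no time and is no camera call; for the wrist camera it gives the pose at the moment of the call.
A pose or a line that the arm cannot do raises arm.MotionError and nothing moves.
- finish_job(): hands the job in, once; it reports no verdict.
Trained networks look in the newest picture that a camera, given by its name, has taken for a name from the list of things; names that differ only in an ending like _2 or _b are one class to them, and where a whole thing is asked for, a point or a joint stands for the part that bears it (a point fixed in the world has none). Each returns a list of dicts, best first, with "score" (0 to 1); they miss things now and then, are a little off and sometimes report something else, mostly with a low value. They report only what shows in the picture. A call takes as long as a camera call.
- spot_in(camera, label): "rect" ([centre column, centre row, width, height] in pixels, round what is visible of it).
Readings, each from a call of its own:
- telemetry.read_t(): time.
- telemetry.read_q(): joint angles.
- telemetry.read_joint_velocities(): joint speeds.
- telemetry.read_tau(): joint torques, N m.
- telemetry.read_eef_pos(): TCP position.
- telemetry.read_orientation(): TCP orientation.
- telemetry.read_ft_force(): force on the tool from outside, world axes, zero at the start.
- telemetry.read_torque(): the same for the moment, N m.
- telemetry.read_grip_width(): opening from 0.0 (shut) to 1.0 (fully open).
Only numpy, scipy, OpenCV 4.12 (cv2) and the standard library are available. Lean on these libraries where they do the work, as an engineer would, in place of code of your own. Each camera call takes 0.05 s, during which the arm holds its last target.

## Working session

There is one attempt and no reset: what is moved stays moved. The work goes in short steps, each a Python script; the robot and the scene stay as the last script left them, time stands still between calls to the robot, and variables do not carry over. Pictures are saved under pics/ and viewed, and the job is handed in when it is done.

```bash
ls; mkdir -p pics; python3 - <<'E'
from plant import arm, claw, planner, eyes, telemetry
import cv2,numpy as np
for n in ["scene","side"]:
    im=eyes.capture(n); cv2.imwrite(f"pics/{n}0.png",cv2.cvtColor(im,cv2.COLOR_RGB2BGR))
    i=eyes.camera_info(n); print(n,i)
print(telemetry.read_t(),telemetry.read_eef_pos(),telemetry.read_orientation())
E
```

```text
pics
scene {'camera_matrix': array([[372.02777409,   0.        , 312.50482385],
       [  0.        , 372.02777409, 200.49174097],
       [  0.        ,   0.        ,   1.        ]]), 'world_to_cam': array([[ 0.50197677,  0.86473877, -0.01569038, -0.26780463],
       [-0.5468249 ,  0.33138025,  0.76887558,  0.24627784],
       [ 0.67007601, -0.37737779,  0.63920587, -1.53525071],
       [ 0.        ,  0.        ,  0.        ,  1.        ]])}
side {'camera_matrix': array([[363.9571605 ,   0.        , 319.96816443],
       [  0.        , 363.9571605 , 202.26289206],
       [  0.        ,   0.        ,   1.        ]]), 'world_to_cam': array([[ 0.82299969, -0.5679264 , -0.01145039, -0.47497784],
       [ 0.34676978,  0.48634488,  0.80200959, -0.24944293],
       [-0.44991358, -0.66402429,  0.5972014 , -0.79705753],
       [ 0.        ,  0.        ,  0.        ,  1.        ]])}
0.1 [0.15482109 0.63069005 0.20465828] [-3.77290967e-01 -3.11866711e+00  2.60482379e-03]
```

View pics/scene0.png

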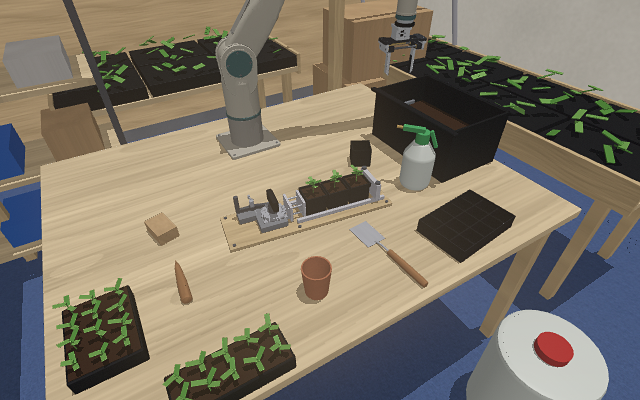

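View pics/side0.png

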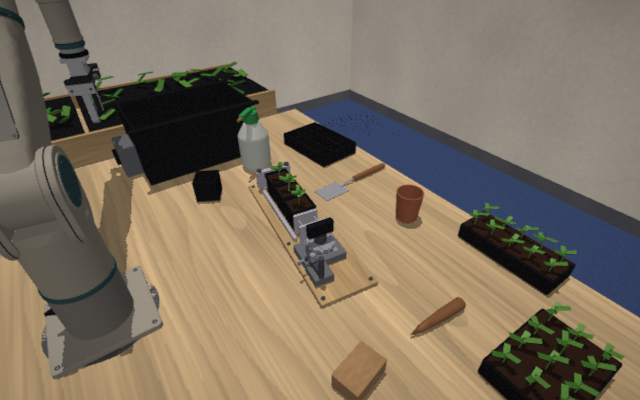

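```bash
cat > h.py <<'E'
from plant import arm, claw, planner, eyes, telemetry, spot_in, finish_job
import cv2,numpy as np
from scipy.spatial.transform import Rotation as R
def ray(info,px):
    K=info["camera_matrix"];T=info["world_to_cam"]
    d=np.array([(px[0]-K[0,2])/K[0,0],-(px[1]-K[1,2])/K[1,1],-1.])
    Rm=T[:3,:3]; o=-Rm.T@T[:3,3]; return o,Rm.T@d
def onz(info,px,z):
    o,d=ray(info,px); return o+d*(z-o[2])/d[2]
def proj(info,P):
    K=info["camera_matrix"];T=info["world_to_cam"]
    c=T[:3,:3]@np.asarray(P)+T[:3,3]; return np.array([K[0,0]*c[0]/-c[2]+K[0,2],-K[1,1]*c[1]/-c[2]+K[1,2]])
def snap(n,fn,crop=None,s=1):
    i=eyes.camera_info(n); im=eyes.capture(n)
    b=cv2.cvtColor(im,cv2.COLOR_RGB2BGR)
    cv2.imwrite(fn.replace('.png','_raw.png'),b)
    if crop: b=b[crop[1]:crop[3],crop[0]:crop[2]]
    cv2.imwrite(fn,cv2.resize(b,None,fx=s,fy=s,interpolation=cv2.INTER_CUBIC)); return i,im
E
python3 - <<'E'
import cv2
b=cv2.imread('pics/scene0.png')[150:260,210:410]; cv2.imwrite('pics/sc_crop.png',cv2.resize(b,None,fx=4,fy=4,interpolation=cv2.INTER_CUBIC))
b=cv2.imread('pics/side0.png')[150:310,235:395]; cv2.imwrite('pics/sd_crop.png',cv2.resize(b,None,fx=3.7,fy=3.7,interpolation=cv2.INTER_CUBIC))
E
```

```text
(no output)
```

View pics/sc_crop.png

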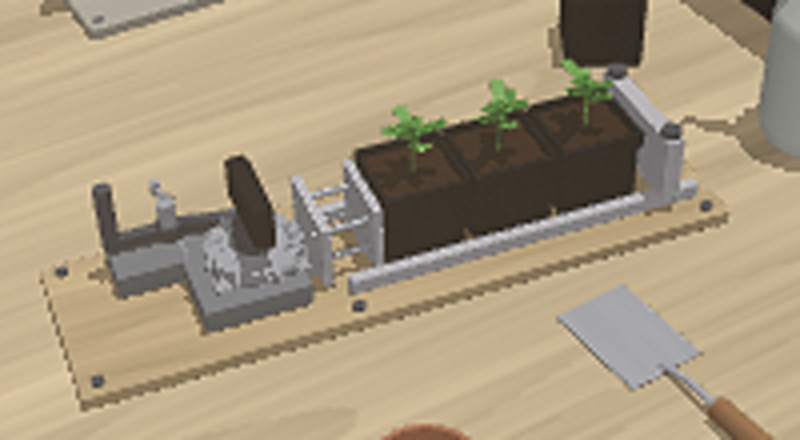

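View pics/sd_crop.png

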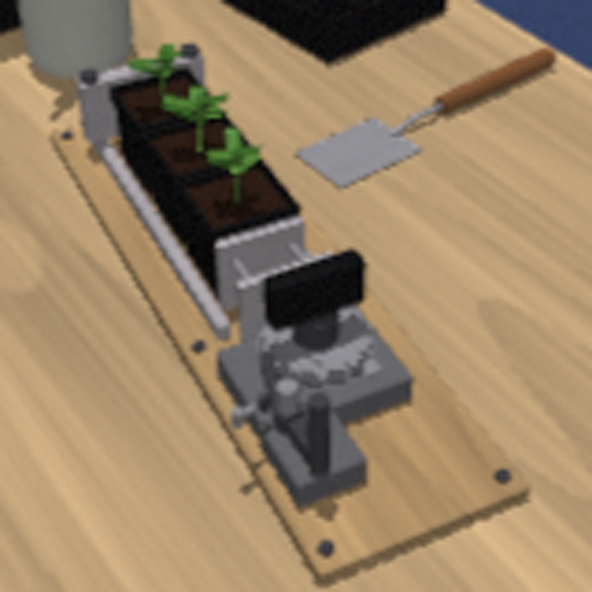

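```bash
python3 - <<'E'
from h import *
s=eyes.camera_info("scene"); d=eyes.camera_info("side")
f=lambda x,y:(210+x/4-.375,150+y/4-.375)
g=lambda x,y:(235+x/3.7-.365,150+y/3.7-.365)
for n,i,p,z in [("A",s,f(42,275),.012),("B",s,f(83,398),.012),("C",s,f(727,213),.012),("knobtop",s,f(255,200),.09),("post",s,f(102,187),.097),
 ("tipA",d,g(320,572),.012),("B",d,g(527,490),.012),("D",d,g(52,133),.012),("post",d,g(319,398),.097),("knob",d,g(315,290),.09)]:
    print(n,onz(i,p,z).round(4))
E
```

```text
A [ 0.4111 -0.2601  0.012 ]
B [ 0.5503 -0.2786  0.012 ]
C [0.6267 0.2399 0.012 ]
knobtop [ 0.503  -0.1142  0.09  ]
post [ 0.4385 -0.2079  0.097 ]
tipA [ 0.4036 -0.2562  0.012 ]
B [ 0.5463 -0.2797  0.012 ]
D [0.4782 0.2633 0.012 ]
post [ 0.4379 -0.2071  0.097 ]
knob [ 0.4961 -0.1184  0.09  ]
```

```bash
python3 - <<'E'
from h import *
O=np.array([.4985,-.115]); th=np.arctan2(-.14,.99)
# tool z down, tool y along angle a
def att(a):
    y=np.array([np.cos(a),np.sin(a),0]);z=np.array([0,0,-1.]);x=np.cross(y,z)
    return R.from_matrix(np.c_[x,y,z]).as_rotvec()
print(th, telemetry.read_q())
for k in range(2):
    for t in np.arange(-.2,3,.4):
        a=th+np.pi/2-t-k*np.pi
        for z in (.08,):
            q=planner.solve_ik([O[0],O[1],z],att(a)); print(k,round(t,2),None if q is None else np.round(q,2))
E
```

```text
-0.14048262839039768 [-1.39583347  0.62924702  0.03845178  1.51824364 -0.02700568  0.99628876
 -0.02001532]
0 -0.2 [ 0.21  0.62 -0.06  2.01  0.08  0.51  1.73]
0 0.2 [ 0.16  0.62  0.02  2.01 -0.03  0.5   1.43]
0 0.6 [ 0.1   0.63  0.1   2.02 -0.12  0.5   1.13]
0 1.0 [ 0.05  0.63  0.18  2.02 -0.22  0.51  0.82]
0 1.4 [ 0.    0.64  0.26  2.02 -0.31  0.52  0.51]
0 1.8 [-0.05  0.65  0.33  2.02 -0.39  0.53  0.19]
0 2.2 [-0.09  0.66  0.39  2.02 -0.46  0.55 -0.14]
0 2.6 [-0.12  0.67  0.44  2.02 -0.52  0.56 -0.48]
1 -0.2 [-0.15  0.68  0.49  2.02 -0.57  0.58 -0.77]
1 0.2 [-0.4   0.85  0.96  2.03 -0.99  0.82 -0.75]
1 0.6 [-0.4   0.85  0.96  2.03 -0.99  0.82 -1.15]
1 1.0 [-0.4   0.85  0.96  2.03 -0.99  0.82 -1.55]
1 1.4 [ 0.47  0.66 -0.45  2.01  0.5   0.59  2.85]
1 1.8 [ 0.4   0.64 -0.34  2.01  0.39  0.55  2.56]
1 2.2 [ 0.33  0.63 -0.24  2.01  0.28  0.53  2.27]
1 2.6 [ 0.27  0.63 -0.14  2.01  0.17  0.52  1.98]
```

```bash
cat >> h.py <<'E'
def att(a):
    y=np.array([np.cos(a),np.sin(a),0]);z=np.array([0,0,-1.]);x=np.cross(y,z)
    return R.from_matrix(np.c_[x,y,z]).as_rotvec()
E
python3 - <<'E'
from h import *
a=-.1405+np.pi/2
t0=telemetry.read_t()
arm.move_pose([.4985,-.115,.27],att(a)); print(telemetry.read_t()-t0, telemetry.read_eef_pos(),telemetry.read_q())
i,_=snap("wrist","pics/w1.png"); print(i)
for n in("knob_grip","pawl_post","pawl_pivot","wheel"): print(n,spot_in("wrist",n)[:2])
E
```

```text
2.9 [ 0.49879221 -0.11414407  0.26987603] [-0.17375634  0.38717821  0.48507258  1.82061732 -0.213127    0.98553582
  1.83109995]
{'camera_matrix': array([[318.2226744 ,   0.        , 316.52672879],
       [  0.        , 318.2226744 , 200.76235936],
       [  0.        ,   0.        ,   1.        ]]), 'world_to_cam': array([[ 1.38888434e-01,  9.90307908e-01,  5.00579652e-04,
         4.26836680e-02],
       [-9.54261786e-01,  1.33968150e-01, -2.67276968e-01,
         5.36534685e-01],
       [-2.64753557e-01,  3.66439955e-02,  9.63619620e-01,
        -3.17009962e-01],
       [ 0.00000000e+00,  0.00000000e+00,  0.00000000e+00,
         1.00000000e+00]])}
knob_grip [{'rect': [315.8, 178.6, 58.7, 72.2], 'score': 0.95}]
pawl_post [{'rect': [265.7, 138.7, 101.8, 19.5], 'score': 0.97}]
pawl_pivot [{'rect': [399.3, 165.5, 400.0, 116.6], 'score': 0.95}]
wheel [{'rect': [398.0, 162.4, 397.5, 121.8], 'score': 0.9}, {'rect': [330.8, 372.0, 57.1, 39.0], 'score': 0.72}]
```

View pics/w1.png

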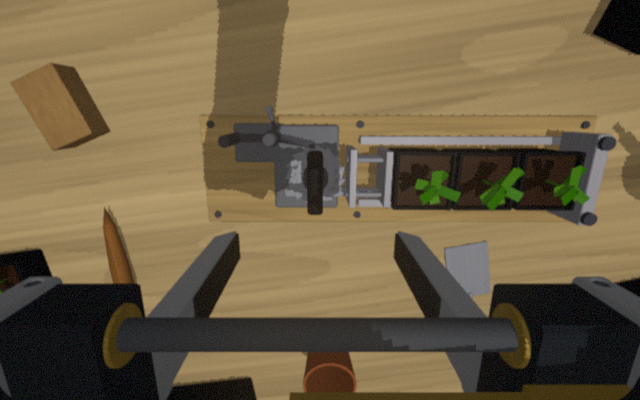

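```bash
python3 - <<'E'
import cv2
b=cv2.imread('pics/w1_raw.png'); b=cv2.convertScaleAbs(b,alpha=1.7,beta=10)
cv2.imwrite('pics/w1a.png',cv2.resize(b[100:235,190:350],None,fx=4.4,fy=4.4,interpolation=cv2.INTER_CUBIC))
cv2.imwrite('pics/w1b.png',cv2.resize(b[100:240,340:640],None,fx=2.6,fy=2.6,interpolation=cv2.INTER_CUBIC))
E
```

```text
(no output)
```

View pics/w1a.png

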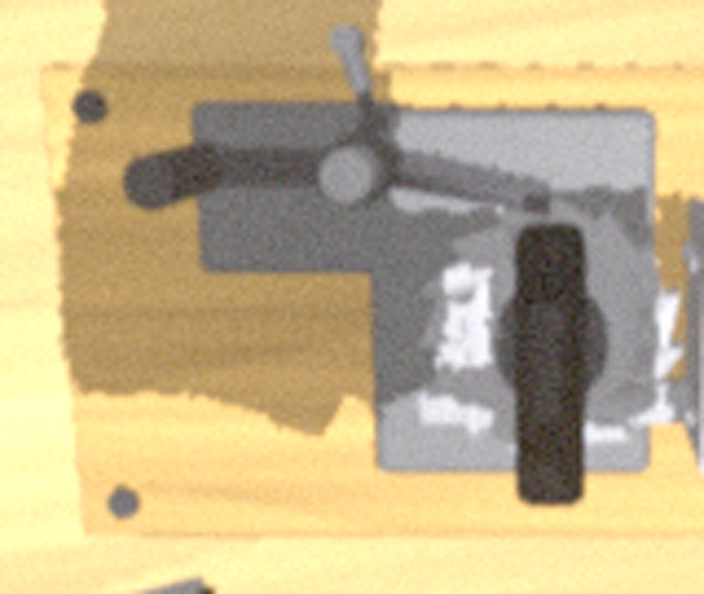

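View pics/w1b.png

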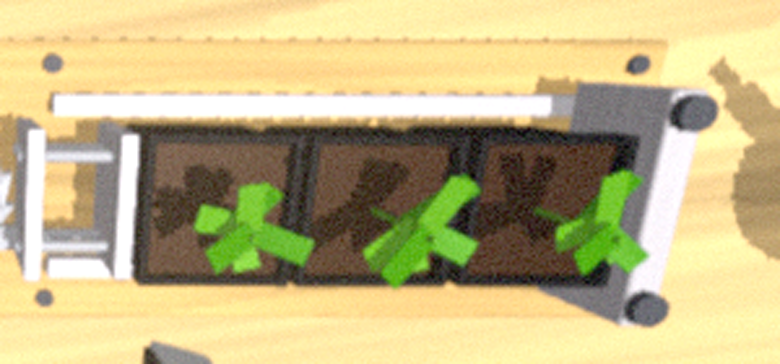

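```bash
python3 - <<'E'
from h import *
i=eyes.camera_info("wrist")
f=lambda x,y:(190+x/4.4-.38,100+y/4.4-.38)
g=lambda x,y:(340+x/2.6-.3,100+y/2.6-.3)
print("cam", -i["world_to_cam"][:3,:3].T@i["world_to_cam"][:3,3])
o={}
for n,p,z in [("knobc",f(550,364),.106),("kend1",f(550,227),.106),("kend2",f(550,500),.106),("post",f(148,183),.097),("pivot",f(347,175),.068),("A",f(42,68),.012),("B",f(85,535),.012),("D",g(666,40),.012),
 ("jawL",g(132,135),.075),("jawR",g(128,278),.075),("p1",g(145,135),.082),("p3far",g(636,137),.082),("stopL",g(680,120),.07),("stopR",g(632,300),.07),("jawfront",g(138,200),.075),
 ("p1a",g(140,282),.082),("p1b",g(287,285),.082),("p2a",g(295,285),.082),("p2b",g(445,285),.082),("p3a",g(452,285),.082),("p3b",g(605,283),.082)]:
    P=onz(i,p,z); o[n]=P; 
th=np.arctan2(*( (o["post"]-o["pivot"])[:2]*[1,-1])) 
yv=(o["D"]-o["A"])[:2]; th=np.arctan2(-yv[0],yv[1]); print("theta",th)
ky=(o["kend2"]-o["kend1"])[:2]; print("bar angle",np.arctan2(ky[1],ky[0]),np.linalg.norm(ky))
ps=(o["pivot"]-o["post"])[:2]; print("post-pivot dir th",np.arctan2(-ps[0],ps[1]),np.linalg.norm(ps))
c,s=np.cos(th),np.sin(th);X=np.array([c,s]);Y=np.array([-s,c])
W=o["knobc"][:2]+.16*Y
for n,P in o.items(): print(n,P.round(4),"closer",np.round([(P[:2]-W)@X*1e3,(P[:2]-W)@Y*1e3],1))
E
```

```text
cam [ 0.42196058 -0.10295516  0.44892586]
theta -0.14022516456026393
bar angle -0.14180077081281134 0.06978650444247096
post-pivot dir th -0.14851559871294706 0.04511404477191381
knobc [ 0.4951 -0.1153  0.106 ] closer [   0. -160.]
kend1 [ 0.4613 -0.1105  0.106 ] closer [ -34.1 -159.9]
kend2 [ 0.5304 -0.1204  0.106 ] closer [  35.7 -160.1]
post [ 0.4377 -0.2079  0.097 ] closer [ -43.9 -259.7]
pivot [ 0.4443 -0.1632  0.068 ] closer [ -43.5 -214.5]
A [ 0.4035 -0.2574  0.012 ] closer [ -70.8 -313.5]
B [ 0.5507 -0.2786  0.012 ] closer [  77.9 -313.9]
D [0.477  0.2635 0.012 ] closer [-70.8 212.5]
jawL [ 0.4777 -0.0234  0.075 ] closer [-30.  -71.4]
jawR [ 0.5445 -0.0305  0.075 ] closer [ 37.1 -69.1]
p1 [ 0.4775 -0.0192  0.082 ] closer [-30.8 -67.3]
p3far [0.5087 0.1955 0.082 ] closer [-29.9 149.6]
stopL [0.5065 0.2244 0.07  ] closer [-36.2 177.9]
stopR [0.5911 0.2098 0.07  ] closer [ 49.6 175.3]
jawfront [ 0.5078 -0.023   0.075 ] closer [ -0.3 -66.8]
p1a [ 0.5449 -0.0265  0.082 ] closer [ 36.9 -65.1]
p1b [0.5559 0.0409 0.082 ] closer [38.4  3.1]
p2a [0.5564 0.0445 0.082 ] closer [38.4  6.8]
p2b [0.5661 0.1134 0.082 ] closer [38.4 76.4]
p3a [0.5666 0.1166 0.082 ] closer [38.4 79.7]
p3b [0.5755 0.1868 0.082 ] closer [ 37.4 150.4]
```

```bash
cat >> h.py <<'E'
TH=-0.1412
X=np.array([np.cos(TH),np.sin(TH)]);Y=np.array([-X[1],X[0]])
K=np.array([.4986,-.1158])
def cl(x,y): return K+x*X+(y+.16)*Y
def st(m=""):
    print(m,"t",round(telemetry.read_t(),2),"p",telemetry.read_eef_pos().round(4),"F",np.round(telemetry.read_ft_force(),2),"M",np.round(telemetry.read_torque(),3),"q7",round(telemetry.read_q()[6],4),"g",round(telemetry.read_grip_width(),3))
def yaw():
    y=R.from_rotvec(telemetry.read_orientation()).as_matrix()[:,1]; return TH+np.pi/2-np.arctan2(y[1],y[0])
E
python3 - <<'E'
from h import *
a=TH+np.pi/2
st()
q=planner.solve_ik([*K,.13],att(a)); print(np.round(q,3))
arm.move_pose([*K,.13],att(a)); st()
arm.move_straight([*K,.080],max_speed=.1,stop_force=8); st(); print(telemetry.read_q().round(3),yaw())
claw.close_gripper(); st(); print(yaw())
E
```

```text
t 3.25 p [ 0.4986 -0.1147  0.27  ] F [ 0.58 -0.34 -0.63] M [-0.017 -0.004  0.013] q7 1.8312 g 1.002
[-0.09   0.571  0.39   1.984 -0.347  0.651  1.953]
 t 3.87 p [ 0.4994 -0.1162  0.1306] F [-0.16  0.3   0.86] M [-0.008 -0.022 -0.019] q7 1.9528 g 1.0
 t 4.52 p [ 0.4993 -0.116   0.0808] F [0.29 0.08 0.42] M [ 0.011  0.021 -0.034] q7 1.9974 g 0.996
[-0.048  0.648  0.333  2.019 -0.398  0.535  1.997] 1.5831878805494526e-05
 t 5.67 p [ 0.4985 -0.1162  0.08  ] F [-0.39 -1.24 -0.55] M [-0.166  0.001 -0.018] q7 1.9976 g 0.188
0.00029148020616931447
```

```bash
cat >> h.py <<'E'
def turn(d,n=1):
    q=np.array(telemetry.read_q()) 
    Q0=np.load('q0.npy'); q=Q0.copy()
    cur=getattr(turn,'c',None)
    import os
    c=float(open('cur').read()) if os.path.exists('cur') else 0.
    for k in range(n):
        q[6]=Q0[6]-(c+(d-c)*(k+1)/n); arm.move_j(q)
    open('cur','w').write(str(d))
def fm(n=6):
    F=[];M=[]
    for _ in range(n): F.append(telemetry.read_ft_force());M.append(telemetry.read_torque());arm.pause(.02)
    return np.mean(F,0).round(2),np.mean(M,0).round(3)
E
python3 - <<'E'
from h import *
np.save('q0.npy',telemetry.read_q()); print(fm())
turn(.2); st(); print(fm())
turn(.46); st(); print(fm(),yaw())
E
```

```text
(array([-0.23, -1.5 , -0.37]), array([-0.215,  0.029,  0.005]))
 t 6.08 p [ 0.4985 -0.1161  0.08  ] F [-0.63  0.41 -0.87] M [-0.101  0.06  -0.05 ] q7 1.8012 g 0.189
(array([ 0.25, -0.33, -0.16]), array([-0.109, -0.009, -0.047]))
 t 6.53 p [ 0.4986 -0.1161  0.08  ] F [-0.06 -0.37 -0.44] M [-0.059  0.01  -0.034] q7 1.5421 g 0.186
(array([-0.22, -0.64, -0.32]), array([-0.076, -0.029, -0.05 ])) 0.45697858330480456
```

```bash
python3 - <<'E'
from h import *
turn(.88); st(); print(fm(),yaw())
turn(1.30); st(); print(fm(),yaw())
snap("scene","pics/s2.png",(210,110,410,260),4)
E
```

```text
t 7.12 p [ 0.4986 -0.1161  0.08  ] F [ 1.03 -0.68 -1.34] M [-0.114 -0.018 -0.005] q7 1.1215 g 0.194
(array([ 0.43, -0.23, -0.65]), array([-0.095, -0.039, -0.014])) 0.8774031131449496
 t 7.7 p [ 0.4986 -0.1162  0.08  ] F [ 0.25 -0.83 -0.41] M [-0.154 -0.04   0.076] q7 0.7014 g 0.189
(array([-0.07, -0.4 , -0.47]), array([-0.141, -0.053,  0.091])) 1.2974289750311987
```

View pics/s2.png

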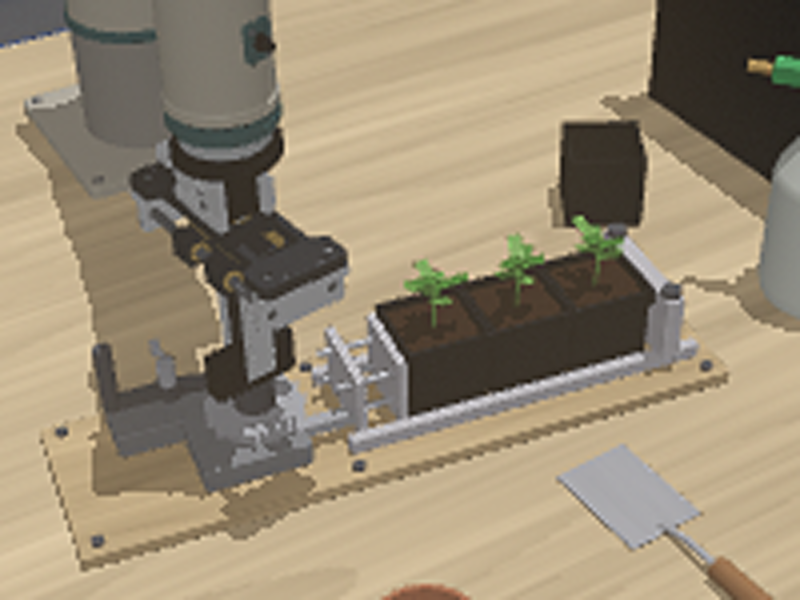

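```bash
python3 - <<'E'
from h import *
for d in (1.4,1.5,1.6,1.66,1.71):
    turn(d); print(d,round(telemetry.read_t(),2),*fm(),round(yaw(),4))
snap("scene","pics/s3.png",(210,110,410,260),4)
E
```

```text
1.4 8.1 [ 0.1  -0.27  0.09] [-0.131 -0.089  0.129] 1.3975
1.5 8.45 [ 0.85  0.05 -0.54] [-0.13  -0.118  0.177] 1.4974
1.6 8.8 [ 0.43 -0.31 -0.51] [-0.122 -0.117  0.2  ] 1.5974
1.66 9.15 [ 0.64  0.03 -0.23] [-0.097 -0.152  0.208] 1.6583
1.71 9.5 [ 1.16 -0.39 -0.71] [-0.104 -0.175  0.256] 1.7087
```

View pics/s3.png

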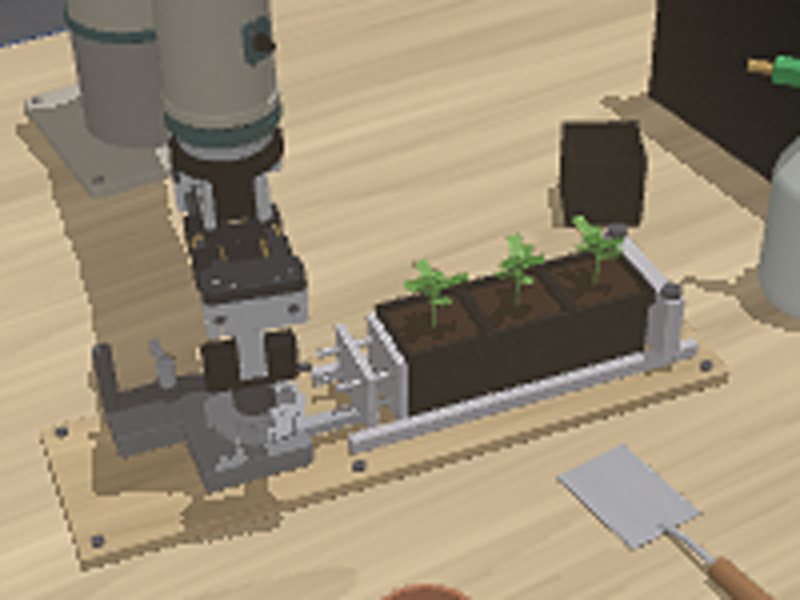

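```bash
python3 - <<'E'
from h import *
i=eyes.camera_info("scene")
a=cv2.imread('pics/scene0.png');b=cv2.imread('pics/s3_raw.png');c=cv2.imread('pics/s2_raw.png')
def m(a,b,box):
    x0,y0,x1,y1=box;t=a[y0:y1,x0:x1]
    u=8; A=cv2.resize(t,None,fx=u,fy=u,interpolation=cv2.INTER_CUBIC)
    B=cv2.resize(b[y0-12:y1+12,x0-12:x1+14],None,fx=u,fy=u,interpolation=cv2.INTER_CUBIC)
    r=cv2.matchTemplate(B,A,cv2.TM_CCOEFF_NORMED);_,v,_,l=cv2.minMaxLoc(r); return l[0]/u-12,l[1]/u-12,v
for n,y,z,box in [("plant1",-30,.11,(305,175,323,190)),("plant2",42,.11,(328,168,344,185)),("plant3",115,.11,(350,163,364,178)),("jawlow",-68,.03,(296,195,308,216))]:
    p=proj(i,[*cl(0,y/1e3),z]);p2=proj(i,[*cl(0,(y+10)/1e3),z]); d=(p2-p)/10
    for nm,im in(("s2",c),("s3",b)):
        s=m(a,im,box); print(n,nm,np.round(s,2),"mm",round(np.dot(s[:2],d)/np.dot(d,d),1))
E
```

```text
plant1 s2 [ 5.25 -1.5   0.97] mm 17.3
plant1 s3 [ 5.25 -1.5   0.97] mm 17.3
plant2 s2 [ 4.38 -1.12  0.98] mm 14.8
plant2 s3 [ 4.38 -1.12  0.98] mm 14.8
plant3 s2 [ 2.38 -0.5   0.81] mm 8.2
plant3 s3 [ 2.38 -0.5   0.81] mm 8.2
jawlow s2 [ 6.   -1.75  0.95] mm 20.2
jawlow s3 [ 6.   -1.75  0.91] mm 20.2
```

```bash
python3 - <<'E'
from h import *
turn(1.74); print(*fm(),yaw()); turn(1.70); print(*fm(),yaw())
claw.let_go(); st(); print(fm())
p=telemetry.read_eef_pos()
arm.move_straight([K[0],K[1],.14],max_speed=.12); st()
arm.move_straight([K[0],K[1],.2],max_speed=.2)
i,_=snap("wrist","pics/w4.png"); snap("scene","pics/s4.png",(210,110,410,260),4); print(i["world_to_cam"].tolist())
E
```

```text
[ 0.9  -0.08 -0.87] [-0.117 -0.186  0.274] 1.7395224748251827
[ 0.94 -0.03 -0.42] [-0.111 -0.218  0.328] 1.7007525038196416
 t 11.58 p [ 0.4985 -0.1162  0.08  ] F [-0.03 -0.69 -0.67] M [-0.033  0.103 -0.019] q7 0.2976 g 1.0
(array([-0.34, -0.08, -0.15]), array([-0.061,  0.089,  0.005]))
 t 12.33 p [ 0.4983 -0.1155  0.1397] F [ 0.67 -1.2  -0.7 ] M [-0.087  0.065  0.046] q7 0.2452 g 0.998
[[0.9635633039515996, -0.2674797419533969, -0.0005890012089453306, -0.5110537037451487], [0.2575795465683894, 0.9284881236308564, -0.2675118342542569, 0.0041882265679794905], [0.0721008770231184, 0.2576128721958557, 0.9635543947341537, -0.3918685465475691], [0.0, 0.0, 0.0, 1.0]]
```

View pics/s4.png

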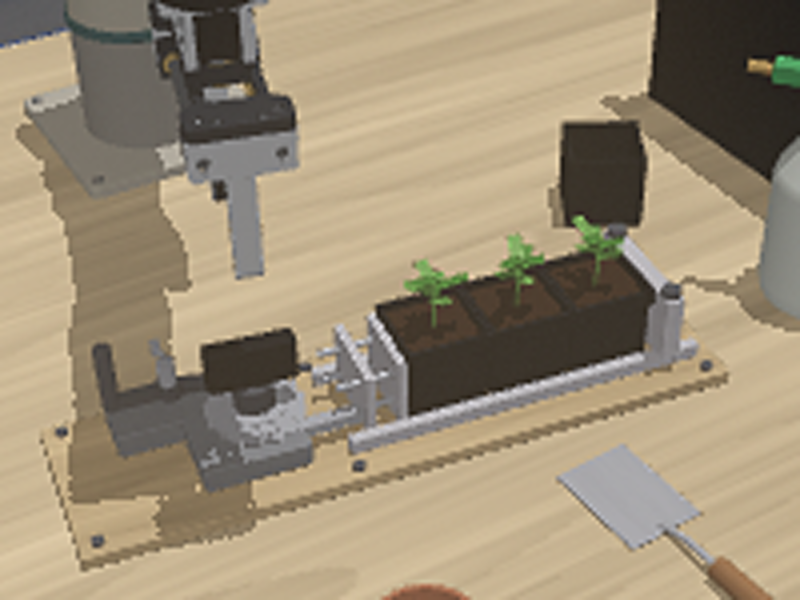

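View pics/w4.png

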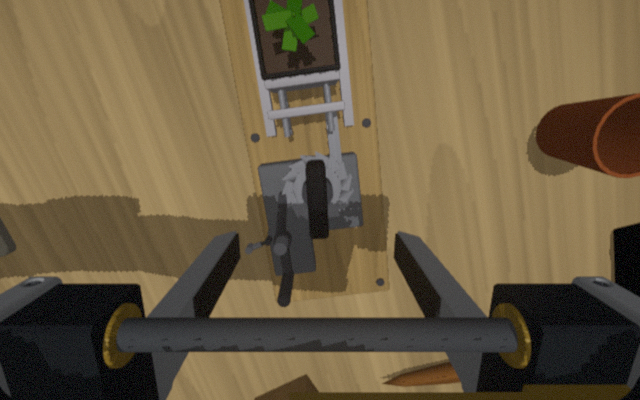

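```bash
python3 - <<'E'
from h import *
b=cv2.imread('pics/w4_raw.png'); b=cv2.convertScaleAbs(b,alpha=1.7,beta=10)
cv2.imwrite('pics/w4a.png',cv2.resize(b[100:310,230:400],None,fx=2.8,fy=2.8,interpolation=cv2.INTER_CUBIC))
# dark-bar segmentation: minAreaRect
g=cv2.cvtColor(b,cv2.COLOR_BGR2GRAY)[155:245,300:335]; m=(g<50).astype(np.uint8)
n,l,s,c=cv2.connectedComponentsWithStats(m);k=1+np.argmax(s[1:,4]);pts=np.argwhere(l==k)[:,::-1]+[300,155]
r=cv2.minAreaRect(pts.astype(np.float32));print(r)
bx=cv2.boxPoints(r); i=eyes.camera_info("wrist")
W=[onz(i,p,.106)[:2] for p in bx]
for j in range(4):
    d=W[(j+1)%4]-W[j]; print(np.linalg.norm(d).round(4), (TH-np.arctan2(d[1],d[0]))%np.pi)
E
```

```text
((318.0, 223.5), (27.0, 18.0), 90.0)
0.0161 0.12881092939815264
0.0258 1.6916595185564627
0.0165 0.12854461547161922
0.0258 1.7068087747377418
```

View pics/w4a.png

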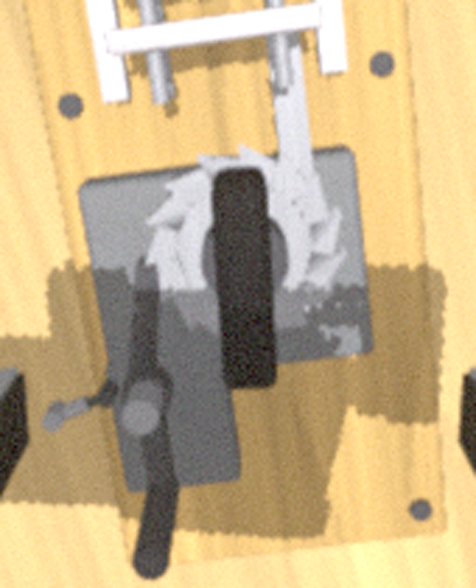

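```bash
python3 - <<'E'
from h import *
claw.close_gripper()
a=TH+np.pi/2
for z in(.15,.065): print(planner.solve_ik([*cl(-.085,-.258),z],att(a)))
arm.move_pose([*cl(-.085,-.258),.15],att(a)); st()
arm.move_straight([*cl(-.085,-.258),.066],max_speed=.12,stop_force=6); st()
r=arm.move_straight([*cl(-.050,-.258),.066],max_speed=.03,stop_force=2.5); st(r)
p=telemetry.read_eef_pos(); d=p[:2]-K; print("closer",d@X,d@Y-.16)
snap("side","pics/d5.png",(235,150,395,310),3.7)
E
```

```text
[ 0.42563006  0.4338585  -0.03226923  2.11815266  0.02438315  0.58991751
  1.80568178]
[ 0.42523588  0.5959401  -0.03322473  2.18824219  0.05321728  0.35813162
  1.77748493]
 t 15.73 p [ 0.401  -0.2008  0.1501] F [0.08 0.91 0.6 ] M [-0.027  0.02  -0.042] q7 1.8049 g 0.003
 t 16.58 p [ 0.401  -0.2009  0.0663] F [0.34 0.69 0.26] M [-0.063 -0.014 -0.034] q7 1.7939 g 0.005
True t 17.34 p [ 0.4216 -0.2038  0.0656] F [ 0.4  -1.06  0.03] M [-0.017  0.096 -0.048] q7 1.7859 g 0.007
closer -0.06382862744803854 -0.25795720547474144
```

View pics/d5.png

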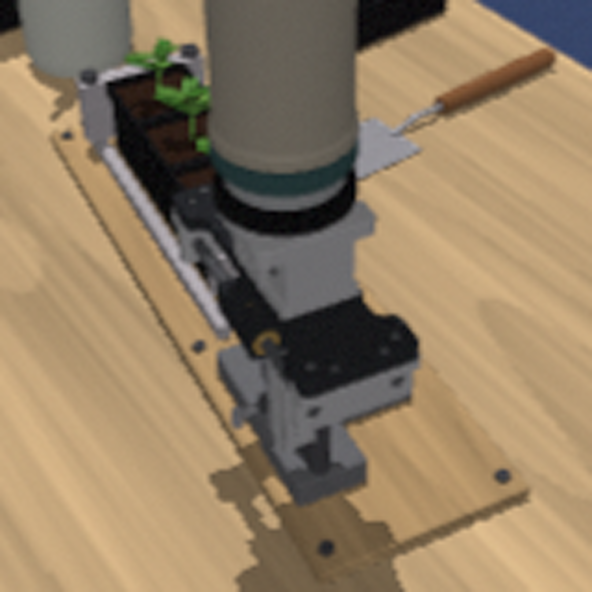

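```bash
python3 - <<'E'
from h import *
r=arm.move_straight([*cl(-.045,-.255),.066],max_speed=.04,stop_force=14); st(r)
if not r:
    r=arm.move_straight([*cl(-.031,-.248),.066],max_speed=.04,stop_force=10); st(r)
snap("scene","pics/s6.png",(210,110,410,260),4)
E
```

```text
False t 18.02 p [ 0.4411 -0.2033  0.066 ] F [ 0.43  0.18 -0.79] M [ 0.001 -0.023 -0.002] q7 1.7748 g 0.003
False t 18.57 p [ 0.4556 -0.1984  0.0659] F [-0.5   0.46  0.12] M [-0.034  0.03   0.017] q7 1.759 g 0.007
```

View pics/s6.png

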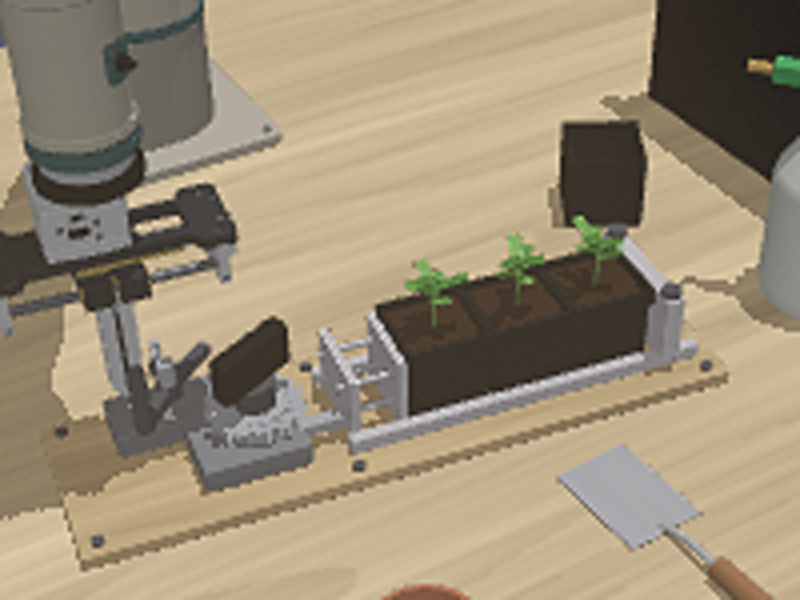

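```bash
python3 - <<'E'
from h import *
arm.move_straight([*cl(-.06,-.258),.066],max_speed=.1)
arm.move_straight([*cl(-.06,-.258),.15],max_speed=.2)
claw.let_go()
arm.move_pose([*K,.24],att(TH+np.pi/2-.8)); st()
i,_=snap("wrist","pics/w7.png")
b=cv2.convertScaleAbs(cv2.imread('pics/w7_raw.png'),alpha=1.7,beta=10)
cv2.imwrite('pics/w7a.png',cv2.resize(b[60:260,200:440],None,fx=3,fy=3,interpolation=cv2.INTER_CUBIC))
np.save('w7T.npy',i["world_to_cam"])
E
```

```text
t 21.93 p [ 0.4978 -0.1162  0.2396] F [-0.66 -0.93  0.59] M [-0.104  0.032  0.025] q7 0.928 g 1.002
```

View pics/w7a.png

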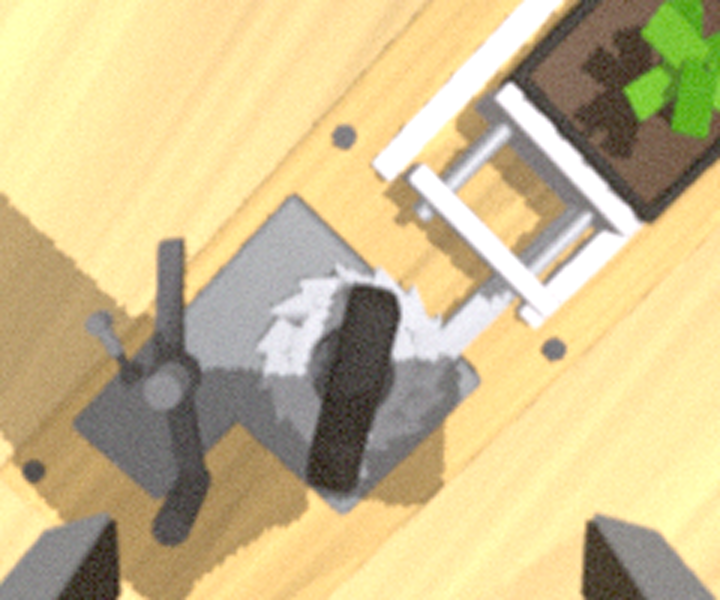

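Pawl is clear of the wheel; bar runs from about (375,290) to (332,490) in the crop. I'll compute its angle.

```bash
python3 - <<'E'
from h import *
i=eyes.camera_info("wrist")
f=lambda x,y:(200+x/3-.33,60+y/3-.33)
for p1,p2 in (((375,288),(332,492)),((351,292),(309,484)),((399,298),(355,490))):
    A=onz(i,f(*p1),.106);B=onz(i,f(*p2),.106);d=(B-A)[:2]
    print(np.linalg.norm(d),(TH-np.arctan2(d[1],d[0]))%np.pi,(A+B)/2)
for nm,p,z in(("post",(171,527),.097),("piv",(166,390),.068)):
    P=onz(i,f(*p),z)[:2]-K; print(nm,P@X,P@Y-.16)
E
```

```text
0.07201566824067458 1.001801570049905 [ 0.49732884 -0.11382097  0.106     ]
0.06789587497241374 1.0156232927591886 [ 0.49047708 -0.11781033  0.106     ]
0.06807788536910775 1.0123970942617164 [ 0.50448134 -0.11017983  0.106     ]
post -0.012398458025114346 -0.24102728298188722
piv -0.046464480316690385 -0.21309700583899527
```

```bash
python3 - <<'E'
from h import *
i=eyes.camera_info("wrist"); s=eyes.camera_info("scene")
snap("scene","pics/s8.png",(220,180,300,240),8)
o1,d1=ray(i,(200+100/3-.33,60+325/3-.33)); o2,d2=ray(s,(210+155/4-.4,110+350/4-.4))
u=np.linalg.lstsq(np.c_[d1,-d2],o2-o1,rcond=None)[0]; P=o1+u[0]*d1;Q=o2+u[1]*d2; print(P,Q,(P[:2]-K)@X,(P[:2]-K)@Y-.16)
E
```

```text
[ 0.41020213 -0.15959524  0.05395262] [ 0.41006826 -0.15981695  0.05403314] -0.0813547544529851 -0.21579972918114068
```

```bash
python3 - <<'E'
from h import *
a=TH+np.pi/2-1.005
arm.move_pose([*K,.13],att(a)); st()
arm.move_straight([*K,.080],max_speed=.1,stop_force=8); st()
print(yaw(),telemetry.read_q().round(3))
claw.close_gripper(); st(); print(fm(),yaw())
np.save('q0.npy',telemetry.read_q()); q7=telemetry.read_q()[6]; y0=yaw()
open('cur','w').write('0')
turn(-.5); print(*fm(),yaw())
turn(-y0+.05); print(*fm(),yaw())
for e in(.02,0,-.02):
    turn(-y0+e); print(*fm(),yaw())
st()
E
```

```text
t 22.55 p [ 0.4984 -0.1166  0.13  ] F [-0.42 -1.15  0.99] M [-0.05   0.068  0.014] q7 0.812 g 0.996
 t 23.2 p [ 0.4994 -0.1161  0.0808] F [ 0.33  0.56 -0.7 ] M [ 0.001  0.008 -0.021] q7 0.8385 g 0.997
1.0049884782389933 [ 0.039  0.632  0.201  2.017 -0.243  0.513  0.838]
 t 24.36 p [ 0.4985 -0.1159  0.08  ] F [-0.39 -0.87 -0.43] M [-0.112  0.104  0.084] q7 0.8385 g 0.191
(array([-0.04, -0.2 , -0.25]), array([-0.092,  0.109,  0.073])) 1.0049024392669303
[-0.65 -0.58  0.66] [-0.162  0.159  0.05 ] 0.5067828124246999
[-1.59 -1.46  0.56] [-0.338  0.317  0.037] 0.052483285154508064
[-1.79 -2.26  0.97] [-0.474  0.382  0.023] 0.021178949158330296
[-2.13 -2.44  0.82] [-0.634  0.494  0.019] 0.0006792400711581603
[-2.53 -2.86  1.05] [-0.769  0.608 -0.022] -0.019468025975617476
 t 26.77 p [ 0.4983 -0.1161  0.08  ] F [-3.36 -2.83  0.37] M [-0.791  0.643  0.016] q7 1.8631 g 0.187
```

```bash
python3 - <<'E'
from h import *
claw.let_go(); st()
arm.move_straight([K[0],K[1],.14],max_speed=.12)
arm.move_straight([K[0],K[1],.25],max_speed=.25); st()
i,_=snap("wrist","pics/w9.png"); 
b=cv2.convertScaleAbs(cv2.imread('pics/w9_raw.png'),alpha=1.7,beta=10)
cv2.imwrite('pics/w9a.png',cv2.resize(b[90:260,190:430],None,fx=3,fy=3,interpolation=cv2.INTER_CUBIC))
snap("scene","pics/s9.png",(210,110,410,260),4)
E
```

```text
t 28.0 p [ 0.4985 -0.1158  0.08  ] F [-0.15 -0.01  0.44] M [0.018 0.032 0.009] q7 1.8634 g 1.0
 t 29.24 p [ 0.4977 -0.1154  0.2487] F [-0.47  0.19 -1.01] M [ 0.066  0.009 -0.055] q7 1.7724 g 1.001
```

View pics/w9a.png

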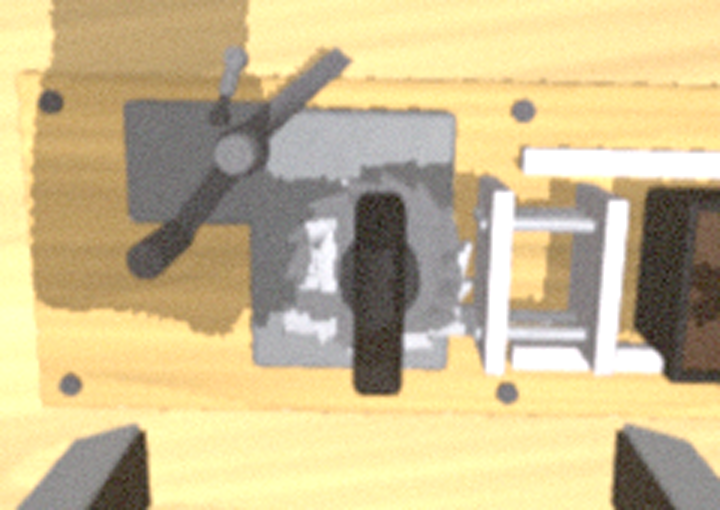

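View pics/s9.png

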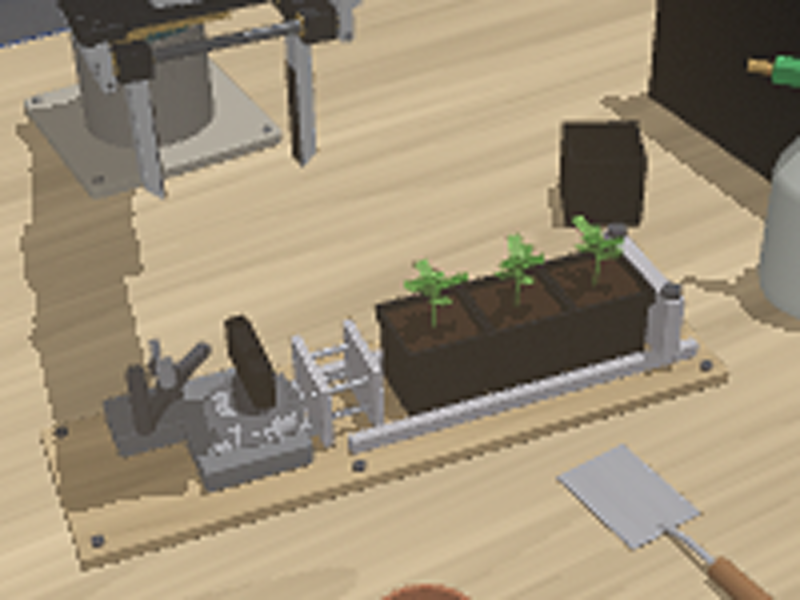

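```bash
python3 - <<'E'
from h import *
def ang(T,crop,x0,y0,s,dr=(.5,)):
    pass
i=eyes.camera_info("wrist"); print(yaw())
f=lambda x,y:(190+x/3-.33,90+y/3-.33)
b=cv2.imread('pics/w9_raw.png'); b=cv2.convertScaleAbs(b,alpha=1.7,beta=10)
g=cv2.cvtColor(cv2.resize(b[90:260,190:430],None,fx=3,fy=3,interpolation=cv2.INTER_CUBIC),cv2.COLOR_BGR2GRAY)
L=[];Rr=[]
for y in list(range(205,235,3))+list(range(325,385,3)):
    row=g[y,330:430].astype(float); d=np.where(row<75)[0]
    if len(d): L.append((330+d[0],y));Rr.append((330+d[-1],y))
for E in(L,Rr):
    E=np.array(E); W=np.array([onz(i,f(*p),.106)[:2] for p in E])
    vx,vy,_,_=cv2.fitLine(W.astype(np.float32),cv2.DIST_HUBER,0,.01,.01).ravel(); print(len(E),(TH-np.arctan2(vy,vx)+1.5)%np.pi-1.5)
E
```

```text
-0.02007633678946541
30 -0.005447626
30 0.0060596466
```

```bash
python3 - <<'E'
import cv2
b=cv2.convertScaleAbs(cv2.imread('pics/w9_raw.png'),alpha=1.7,beta=10)
cv2.imwrite('pics/w9b.png',cv2.resize(b[90:260,380:640],None,fx=3,fy=3,interpolation=cv2.INTER_CUBIC))
E
```

```text
(no output)
```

View pics/w9b.png

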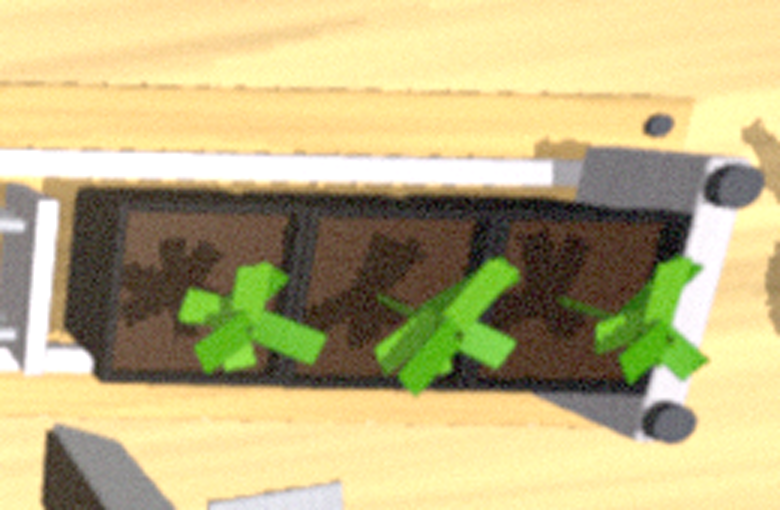

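```bash
python3 - <<'E'
from h import *
finish_job(); print(telemetry.read_t())
E
```

```text
the job is handed in; nothing more can be done
the job is handed in; nothing more can be done
```

I did the whole sequence in order and handed the job in at about 29 s of robot time, with the gripper open and clear of everything.

- **Tightening:** I wound the knob in one grip to the fourth click (1.676 rad) and let go. A wrist picture then showed the bar at about 1.69 rad, so the pawl was holding. I estimated the jaw force at 11 to 12 N, with a peak of about 13 N. That comes from about 20 mm of jaw travel before the row went tight, backed by the torque slope and by the knob springing back to about 1.0 rad. Force on the stop was not measured directly.
- **Release:** I pushed the post from its -x side until the pawl went over centre. It stayed out, with the post seen about where 0.9 rad puts it. I then turned the knob back to its stop.
- **Final pictures:** The knob stands at 0 ± 0.01 rad, the pawl is out, the jaw is back clear of the first pot, and the three pots stand closed up against the stop. Of the other bench things, I looked only at the empty pot and trowel blade in these pictures; they appear undisturbed.
- **Unclear reading:** At the end of the turn back, the sideways force on the tool rose to about 4 N, while the torque about the knob's axis showed no clear rise. I took this as the hard stop, and the knob angle in the picture agrees.

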